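# Recover the stone sample and set the lapping machine

### The arm

A 6-joint arm with a two-finger parallel gripper is mounted at the origin on a cart in front of the work surface, level with it; the furniture and walls round the work are solid. World frame = base frame: x ahead of the robot, y to its left, z up, the work surface at z = 0. Lengths are in m, angles in rad, forces in N, time in s.
With the tool pointing down it reaches from about 0.425 to 0.95 m from the base axis. Payload 3.5 kg.
Tool frame: the origin (TCP) lies on the centre line of the jaws, within the pads' length; the fingertips stand 11 mm ahead of it and the grasp point (between the pads) lies 8 mm behind it; y points along the fingers, x is the direction in which the jaws open and shut, and the axes are right-handed (so a half turn about y gives the same grasp; the last joint's range is limited). The gripper opens to 85 mm and grips with 20 to 120 N. Pads are 22 mm wide; open, the fingers measure 114 mm over their backs; the gripper's body (76 mm by 85 mm) begins 54 mm behind the grasp point. The pads swing forward as they close: fully open they stand 13 mm farther back than shut.
Start: joints at [1.119, 0.286, 1.577, -0, 1.279, -0.15], TCP at [0.201, 0.644, 0.242] pointing down, gripper open.
Joint ranges: [-2.77, 2.77], [-0.9, 2.22], [0.21, 2.48], [-1.53, 4.67], [0.24, 2.81], [-2.84, 2.84]. Speed limits (rad/s): [2.79, 2.79, 3.14, 3.14, 3.14, 3.14].

### API

Orientations are given as a unit quaternion [x, y, z, w].
In Python, from plant import get_state, read_camera, sign_off gives the robot as it stands.
- The arm moves only by the shell command python3 -m inch 'ROWS' [FORCE]. ROWS is JSON, a list of rows, each an object of numbers: "ax", "ay", "az": the turn, a rotation vector about the tool's x, y, z in rad; "x", "y", "z": the shift along the tool's x, y, z in mm; "hand": the closure, from -1 (fully open) to 1 (shut). In form: [{"ax": .., "ay": .., "az": .., "x": .., "y": .., "z": .., "hand": ..}, ...]. A call has 1 to 5 rows; each row shifts and turns the commanded pose from where the row before left it, along the tool's axes as they then stand; what a row does not reach is not made up. A row lasts 1/12 s, in which the tool goes at most 41.7 mm and 7.16 degrees, less where a joint would pass 70% of its speed; a pose out of reach is approached as far as the arm can. A call with a gripper value outside its range is refused whole. The fingers move at their own pace and stop on an object; FORCE is the grip in N (left out, the last holds). Time passes only in rows, so rows that do not move let the fingers close. It gives the time, the measured TCP pose, the force and the opening at its end, in the units of the state.
- get_state(): the state, without advancing time (a new reading comes with each control period).
- read_camera(name): name is "scene" or "side" or "wrist"; returns a dict with "img" (384x512x3 uint8, red, green, blue), "fov_y" (degrees; the focal length in pixels is half the picture's height over the tangent of half this angle, whatever the lens; pixels are square), "cx", "cy" (the principal point, pixels), "distortion" ([k1, k2, p1, p2, k3] as OpenCV has them; the pictures are not rectified), "T" (4x4, takes a point from camera to world coordinates); the wrist camera has in their place "T_tool_cam" (4x4, takes a point from camera to tool coordinates, whose origin is the TCP and whose axes are the tool frame's). Camera axes: x right, y down, z forward; pixel columns grow to the right and rows downward; lengths in m; the calibration is good to about 2 mm. A picture is of the moment at which its call begins: read the wrist's pose just before it. There is no depth.
- sign_off(): hands the job in, once; it reports no verdict.
The state is a dict: "time": time; "qpos": joint angles; "dq": joint speeds; "joint_efforts": joint torques, N m; "eef_pos": TCP position; "tcp_rot": TCP orientation; "contact_force": force on the tool from outside, world axes, zero at the start; "wrist_torque": the same for the moment, N m; "opening": opening from 0.0 (shut) to 1.0 (fully open).
Only numpy, scipy, OpenCV 4.12 (cv2) and the standard library are available. Lean on these libraries where they do the work, as an engineer would, in place of code of your own. Each camera call takes 0.05 s, during which the arm holds its last target. There are 200 camera calls.

### The job

The stone sample tile has slipped under the barred guard: use the hook to draw it fully out from under the guard and lay the hook flat on the bench again. Then lay the tile flat on the machine's round lap plate, wholly on the plate, and after that turn the speed dial until its pointer stands at the brass set-mark on the scale. Leave the felt wheel, whetstone and wood block where they are.

Things in the scene. Friction and masses are not known exactly. Their poses are not given: they have to be found in the camera images.
- tile_centre (a point): Centre (half-way up) of the grey speckled granite sample tile, 56 x 56 x 10 mm, loose, about 0.1 kg; x and y run along its edges, z up. It starts flat on the bench under the guard.
- tile: The same tile; origin at the centre of its underside.
- guard: Fixed guard of dark steel wire, 240 deep x 180 wide x 130 mm high, bars on top and sides (30 mm gaps, too narrow to work through). Origin on the bench; x points inward, z up. Open front at x = -90 mm, free opening 168 wide x 118 mm high; a motor fills x = 88 to 148 mm at the back. The tile starts within 20 mm (x) and 30 mm (y) of the origin. The bench before the front is free for drawing.
- hook_grip (a point): Centre (half-way up, 13 mm above its underside) of the handle of the draw hook, a loose 0.16 kg tool: wooden handle 100 long x 18 wide x 26 mm high, from which a straight steel rod (8 mm thick, axis 18 mm above the underside) runs along +x to the down-turned end. x along the rod, y across, z up as it lies. It lies stably on handle and end.
- hook_blade (a point): Lower edge, mid-width, of the hook's down-turned end: a flat plate 4 mm thick in x, 44 mm wide in y, 24 mm high, 250 mm from the handle's centre along the hook's x; level with the handle's underside.
- hook: The same hook; origin at the underside of the handle's centre. The bench where it starts stays free, a good place to lay it down again, with the rod across in front of the robot, pointing to the left (+y).
- lap_top (a point): Centre of the top face of the machine's round steel lap plate, 136 mm in diameter, level, 42 mm above the bench; fixed. x points from here level towards the middle of the control panel behind it (parallel to the machine's long side), y to the left of that, z up.
- lapper: Fixed grey machine, 310 x 170 mm: lap plate in front, sloping control panel behind. Origin on the bench; x to the rear, z up. Plate centre at x = -70 mm; panel centre at x = 85, z = 88 mm. The line square to the panel, which is the dial's axis, leans 28 degrees from vertical towards the plate (-x). The panel is 120 mm along the slope, 150 mm wide, 60 to 116 mm high.
- dial_grip (a point): Point on the dial's axis at the height to grip, 30 mm out from the panel. The dial has a round skirt (52 mm across, up to 8 mm off the panel) and a straight grip bar 46 long x 14 mm wide, 8 to 43 mm off the panel, lying along the pointer's direction. z is the dial's axis, out of the panel; the point turns with the dial.
- dial_pointer (a point): Tip of the dial's pointer (white line), 36 mm from the dial's axis and 4 mm off the panel.
- index_mark (a point): The set-mark: the inner tip of a brass tab on the scale round the dial, 36 mm from the dial's axis and 4 mm off the panel; the pointer's tip coincides with this point when the dial is set right. The tab cannot be moved by hand.
- dial (a joint): Angle of the speed dial, rad, 0 to 4.71, growing clockwise as seen facing the panel. 0 is 135 degrees anticlockwise from straight up the slope; 2.36 is straight up the slope. It turns against slight friction (0.05 N m) and stays where left. It starts anticlockwise of the set-mark by 0.6 to 1.8 rad.
- index (a joint): Angle of the brass set-mark on the same scale as the dial's angle, rad; fixed during the work.
- felt_wheel_centre (a point): Centre of the round felt wheel, 60 mm across, 25 mm high; bystander.
- whetstone_centre (a point): Centre of the grey whetstone, 48 x 150 x 24 mm; bystander.
- wood_block_centre (a point): Centre of the wood block, 42 x 60 x 30 mm; bystander.

How it is judged:
By the outcome, as a careful person would: the job done as asked, in the order asked, and still so for the second after the job is handed in, with the robot touching nothing.
It also fails if it takes over 67 s, if anything falls off the work surface, if the arm or the gripper's body presses on something with over 40 N, if the wrist force passes 120 N, or if a joint passes its speed limit or range.

## Working session

There is one attempt and no reset: what is moved stays moved. The work goes in short steps, Python scripts to look and compute and a shell command to move; the robot and the scene stay as the last step left them, time stands still between calls to the robot, and variables do not carry over. Pictures are saved under pics/ and viewed, about 8 in all and at most 12, crops included, and the job is handed in when it is done.

```bash
ls; mkdir -p pics; cat > h.py <<'E'
import numpy as np, cv2
from scipy.spatial.transform import Rotation as R
from plant import get_state, read_camera
def cam(name):
    s=get_state(); c=read_camera(name)
    h,w=c['img'].shape[:2]; f=h/2/np.tan(np.radians(c['fov_y'])/2)
    K=np.array([[f,0,c['cx']],[0,f,c['cy']],[0,0,1]]); d=np.array(c['distortion'],float)
    if 'T' in c: T=np.array(c['T'])
    else:
        T=np.eye(4);T[:3,:3]=R.from_quat(s['tcp_rot']).as_matrix();T[:3,3]=s['eef_pos'];T=T@np.array(c['T_tool_cam'])
    return dict(img=c['img'],K=K,d=d,T=T)
def save(c,fn,crop=None,k=1):
    im=c['img'][...,::-1]
    if crop: im=im[crop[1]:crop[3],crop[0]:crop[2]]
    cv2.imwrite(fn,cv2.resize(im,None,fx=k,fy=k,interpolation=cv2.INTER_CUBIC))
def ray(c,uv):
    p=cv2.undistortPoints(np.array(uv,float).reshape(-1,1,2),c['K'],c['d']).reshape(-1,2)
    v=np.c_[p,np.ones(len(p))]@c['T'][:3,:3].T
    return c['T'][:3,3],v
def plane(c,uv,z=0.):
    o,v=ray(c,uv); return o+v*((z-o[2])/v[:,2:])
def proj(c,P):
    Ti=np.linalg.inv(c['T']); 
    return cv2.projectPoints(np.array(P,float).reshape(-1,1,3),cv2.Rodrigues(Ti[:3,:3])[0],Ti[:3,3],c['K'],c['d'])[0].reshape(-1,2)
def st():
    s=get_state(); print('t',round(s['time'],2),'pos',np.round(s['eef_pos'],4),'R',np.round(R.from_quat(s['tcp_rot']).as_matrix(),3).tolist(),'F',np.round(s['contact_force'],1),'op',round(s['opening'],3))
E
python3 - <<'E'
from h import *
st()
a=[]
for n in['scene','side','wrist']:
    c=cam(n); print(n,np.round(c['T'],3).tolist()); save(c,f'pics/{n}0.png',k=1.5)
E
```

```text
pics
t 0.0 pos [0.2003 0.6439 0.2409] R [[0.297, -0.001, -0.955], [0.955, -0.002, 0.297], [-0.002, -1.0, 0.0]] F [-0.   0.6 -0.1] op 0.999
scene [[0.55, -0.558, 0.621, -0.087], [-0.835, -0.351, 0.424, -0.476], [-0.018, -0.752, -0.659, 0.876], [0.0, 0.0, 0.0, 1.0]]
side [[-0.991, -0.074, 0.112, 0.456], [-0.134, 0.457, -0.879, 1.271], [0.014, -0.887, -0.463, 0.744], [0.0, 0.0, 0.0, 1.0]]
wrist [[0.298, 0.915, 0.271, 0.132], [0.955, -0.286, -0.085, 0.666], [-0.001, 0.284, -0.959, 0.372], [0.0, 0.0, 0.0, 1.0]]
```

View pics/scene0.png

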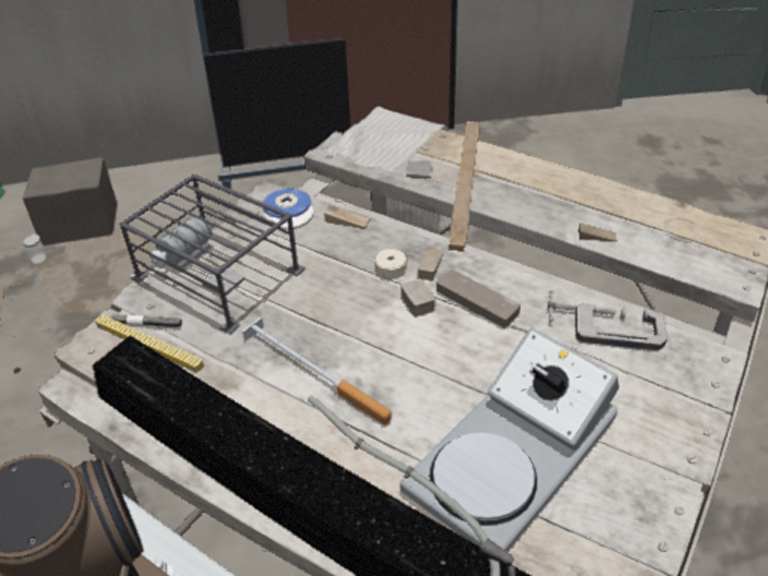

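View pics/side0.png

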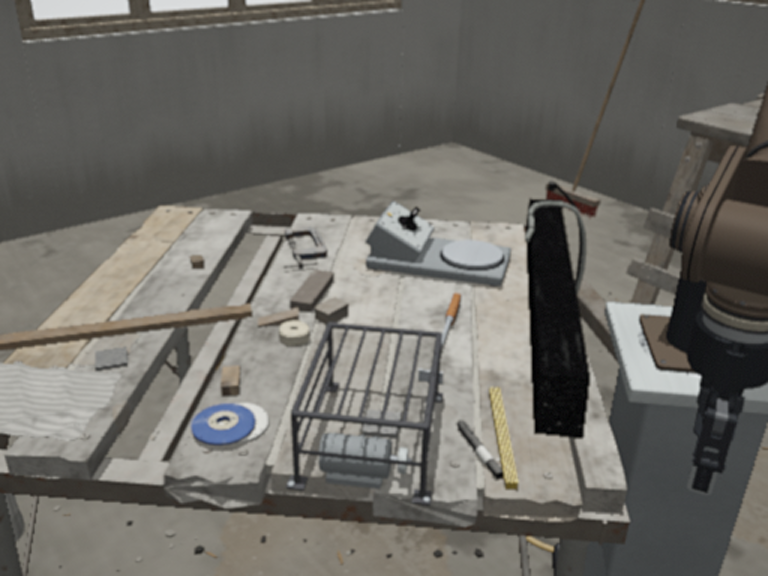

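```bash
python3 - <<'E'
from h import *
c=cam('scene'); s=cam('side')
f=lambda c,l,z: np.round(plane(c,np.array(l)/1.5,z),3).tolist()
print('guard feet',f(c,[(137,277),(228,325),(297,268)],0), 'side',f(s,[(297,484),(422,496),(333,385)],0))
print('guard top',f(c,[(123,224),(217,267),(293,218),(197,181)],.13))
print('hook blade,handle ends',f(c,[(252,333)],.02),f(c,[(341,384),(387,413)],.018), 'side',f(s,[(428,378)],.02),f(s,[(450,313),(457,296)],.018))
print('lap',f(c,[(484,475),(432,475),(536,475)],.042),'side',f(s,[(473,254)],.042))
print('dial',f(c,[(549,381),(564,354)],.095),'side',f(s,[(409,220)],.11))
print('black box',f(c,[(96,365),(133,342),(512,560)],.06),'side',f(s,[(535,430),(583,432)],0))
print('felt,block,whet',f(c,[(391,262)],.025),f(c,[(417,295)],.03),f(c,[(478,298)],.024))
a=cv2.resize(c['img'][105:235,70:215],None,fx=3.0,fy=3.0,interpolation=cv2.INTER_CUBIC)
b=cv2.resize(s['img'][205:335,185:310],None,fx=3.0,fy=3.0,interpolation=cv2.INTER_CUBIC)
cv2.imwrite('pics/g.png',np.hstack([a,b])[...,::-1][:600,:800])
E
```

```text
guard feet [[0.486, 0.48, 0.0], [0.487, 0.244, 0.0], [0.669, 0.237, 0.0]] side [[0.668, 0.481, 0.0], [0.488, 0.478, 0.0], [0.662, 0.232, 0.0]]
guard top [[0.485, 0.47, 0.13], [0.49, 0.243, 0.13], [0.658, 0.22, 0.13], [0.654, 0.451, 0.13]]
hook blade,handle ends [[0.482, 0.18, 0.02]] [[0.474, -0.008, 0.018], [0.465, -0.098, 0.018]] side [[0.5, 0.215, 0.02]] [[0.473, -0.021, 0.018], [0.462, -0.095, 0.018]]
lap [[0.431, -0.277, 0.042], [0.394, -0.218, 0.042], [0.468, -0.337, 0.042]] side [[0.434, -0.256, 0.042]]
dial [[0.584, -0.295, 0.095], [0.644, -0.293, 0.095]] side [[0.582, -0.266, 0.11]]
black box [[0.267, 0.312, 0.06], [0.334, 0.299, 0.06], [0.33, -0.368, 0.06]] side [[0.322, 0.304, 0.0], [0.247, 0.298, 0.0]]
felt,block,whet [[0.753, 0.081, 0.025]] [[0.698, -0.008, 0.03]] [[0.753, -0.098, 0.024]]
```

View pics/g.png

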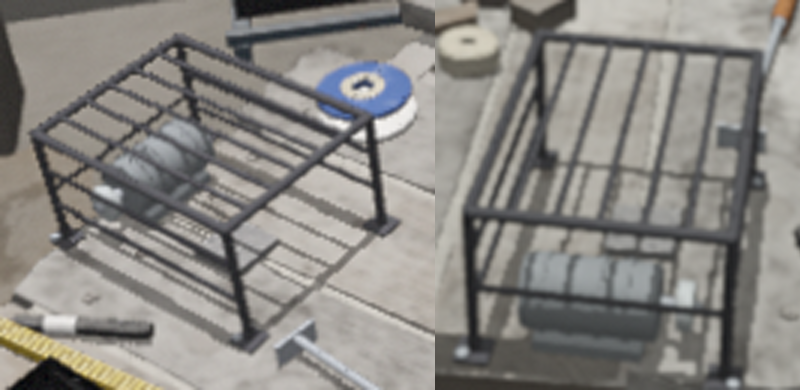

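```bash
r='python3 -m inch'
python3 -m inch '[{"x":-22,"y":-8.6,"z":-30.7},{"x":-22,"y":-8.6,"z":-30.7},{"x":-22,"y":-8.6,"z":-30.7},{"x":-22,"y":-8.6,"z":-30.7},{"x":-22,"y":-8.6,"z":-30.7}]' >/dev/null
python3 -m inch '[{"x":-22,"y":-8.6,"z":-30.7},{"x":-22,"y":-8.6,"z":-30.7},{"x":-22,"y":-8.6,"z":-30.7},{"x":-22,"y":-8.6,"z":-30.7},{"x":-22,"y":-8.6,"z":-30.7}]' >/dev/null
python3 -m inch '[{"x":-22,"y":-8.6,"z":-30.7},{"x":-22,"y":-8.6,"z":-30.7},{"x":-22,"y":-8.6,"z":-30.7},{"x":-22,"y":-8.6,"z":-30.7},{"ay":0.1235}]' >/dev/null
python3 -m inch '[{"ay":0.1235},{"ay":0.1235},{"ay":0.1235},{"ay":0.1235},{"ay":0.1235}]' >/dev/null
python3 -m inch '[{"ay":0.1235},{"ay":0.1235},{"ay":0.1235},{"ay":0.1235},{"ay":0.1235}]'
python3 -m inch '[{},{}]'
python3 - <<'E'
from h import *
st(); c=cam('wrist'); save(c,'pics/w1.png',k=1.5); print(np.round(c['T'],3).tolist(),c['K'][0,0])
for n,l in dict(tileSide=(253.3,286.7)).items(): print(plane(cam('side'),[l],.01),plane(cam('scene'),[(156.7,190.7)],.01))
E
```

```text
t 0.25 pos [0.2005 0.6442 0.2417] R [[0.297, -0.001, -0.955], [0.955, -0.001, 0.297], [-0.001, -1.0, 0.0]] F [-0.2  0.6 -0.6] op 1.0
[[0.298, 0.915, 0.271, 0.132], [0.955, -0.286, -0.085, 0.666], [0.0, 0.284, -0.959, 0.372], [0.0, 0.0, 0.0, 1.0]] 320.93400117514284
[[0.56462542 0.35435795 0.01      ]] [[0.56131756 0.29293304 0.01      ]]validation failed for argument at $[0]...
validation failed for argument at $[0]...
validation failed for argument at $[0]...
validation failed for argument at $[0]...
validation failed for argument at $[0]...
validation failed for argument at $[0]...
```

View pics/w1.png

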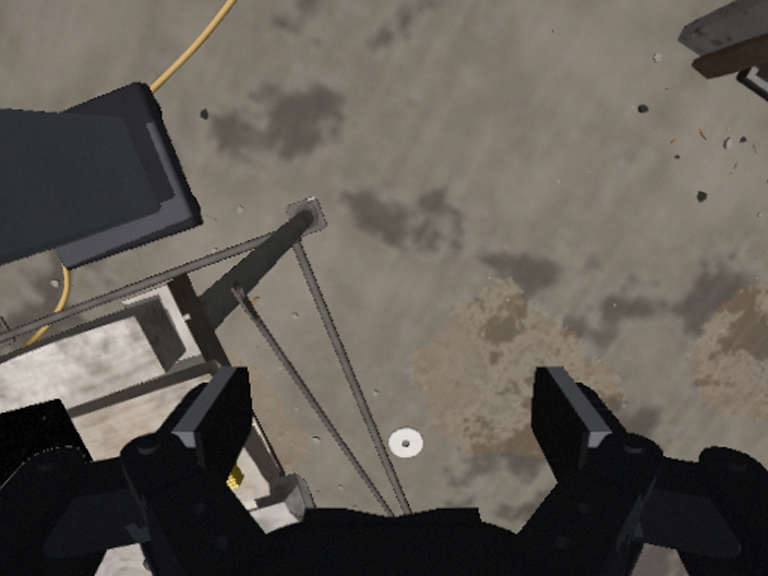

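```bash
python3 -m inch '[{"ax":0,"ay":0,"az":0,"x":-22,"y":-8.6,"z":-30.7,"hand":-1},{"ax":0,"ay":0,"az":0,"x":-22,"y":-8.6,"z":-30.7,"hand":-1},{"ax":0,"ay":0,"az":0,"x":-22,"y":-8.6,"z":-30.7,"hand":-1},{"ax":0,"ay":0,"az":0,"x":-22,"y":-8.6,"z":-30.7,"hand":-1},{"ax":0,"ay":0,"az":0,"x":-22,"y":-8.6,"z":-30.7,"hand":-1}]'
python3 -m inch '[{"ax":0,"ay":0,"az":0,"x":-22,"y":-8.6,"z":-30.7,"hand":-1},{"ax":0,"ay":0,"az":0,"x":-22,"y":-8.6,"z":-30.7,"hand":-1},{"ax":0,"ay":0,"az":0,"x":-22,"y":-8.6,"z":-30.7,"hand":-1},{"ax":0,"ay":0,"az":0,"x":-22,"y":-8.6,"z":-30.7,"hand":-1},{"ax":0,"ay":0,"az":0,"x":-22,"y":-8.6,"z":-30.7,"hand":-1}]' 
python3 -m inch '[{"ax":0,"ay":0,"az":0,"x":-22,"y":-8.6,"z":-30.7,"hand":-1},{"ax":0,"ay":0,"az":0,"x":-22,"y":-8.6,"z":-30.7,"hand":-1},{"ax":0,"ay":0,"az":0,"x":-22,"y":-8.6,"z":-30.7,"hand":-1},{"ax":0,"ay":0,"az":0,"x":-22,"y":-8.6,"z":-30.7,"hand":-1},{"ax":0,"ay":0.1235,"az":0,"x":0,"y":0,"z":0,"hand":-1}]' 
python3 -m inch '[{"ax":0,"ay":0.1235,"az":0,"x":0,"y":0,"z":0,"hand":-1},{"ax":0,"ay":0.1235,"az":0,"x":0,"y":0,"z":0,"hand":-1},{"ax":0,"ay":0.1235,"az":0,"x":0,"y":0,"z":0,"hand":-1},{"ax":0,"ay":0.1235,"az":0,"x":0,"y":0,"z":0,"hand":-1},{"ax":0,"ay":0.1235,"az":0,"x":0,"y":0,"z":0,"hand":-1}]'
python3 -m inch '[{"ax":0,"ay":0.1235,"az":0,"x":0,"y":0,"z":0,"hand":-1},{"ax":0,"ay":0.1235,"az":0,"x":0,"y":0,"z":0,"hand":-1},{"ax":0,"ay":0.1235,"az":0,"x":0,"y":0,"z":0,"hand":-1},{"ax":0,"ay":0.1235,"az":0,"x":0,"y":0,"z":0,"hand":-1},{"ax":0,"ay":0.1235,"az":0,"x":0,"y":0,"z":0,"hand":-1}]'
python3 - <<'E'
from h import *
st(); c=cam('wrist'); save(c,'pics/w2.png',k=1.5); print(np.round(c['T'],3).tolist()); np.save('w2.npy',c,allow_pickle=True)
E
```

```text
time: 0.82
eef_pos: [0.3151, 0.4924, 0.2858]
tcp_rot: [-0.569, -0.419, 0.419, 0.569]
contact_force: [1.4, 0.1, -0.2]
opening: 1.002
time: 1.23
eef_pos: [0.429, 0.3416, 0.3291]
tcp_rot: [0.569, 0.42, -0.419, -0.569]
contact_force: [0.6, 0.3, -0.4]
opening: 0.999
time: 1.65
eef_pos: [0.5232, 0.2178, 0.3648]
tcp_rot: [0.597, 0.382, -0.38, -0.594]
contact_force: [0.5, 0.4, 0.2]
opening: 0.998
time: 2.07
eef_pos: [0.5194, 0.2225, 0.3628]
tcp_rot: [0.683, 0.182, -0.182, -0.683]
contact_force: [-0.1, 0.1, -0.4]
opening: 0.999
time: 2.48
eef_pos: [0.5194, 0.2226, 0.3628]
tcp_rot: [-0.706, 0.034, -0.034, 0.706]
contact_force: [0.8, -0.2, -0.8]
opening: 1.003
t 2.48 pos [0.5194 0.2226 0.3628] R [[0.995, 0.0, 0.095], [-0.095, 0.0, 0.995], [0.0, -1.0, 0.0]] F [ 0.8 -0.2 -0.8] op 1.003
[[0.995, -0.093, -0.026, 0.526], [-0.096, -0.955, -0.281, 0.295], [0.001, 0.283, -0.959, 0.494], [0.0, 0.0, 0.0, 1.0]]
```

View pics/w2.png

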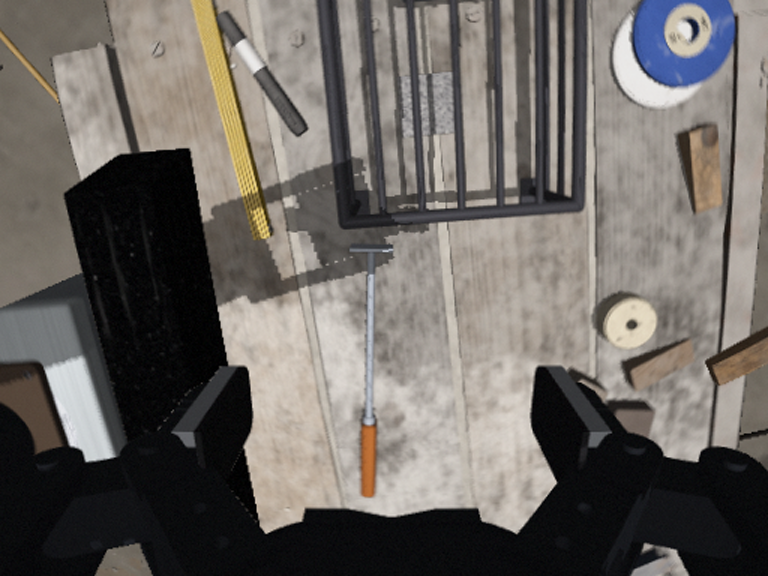

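The tile is visible through the bars with corners at about (402,74), (455,71), (457,134) and (404,136). The hook lies with its blade at (371,249) and its handle from (369,424) to (369,497).

```bash
python3 - <<'E'
from h import *
c=np.load('w2.npy',allow_pickle=True).item()
f=lambda l,z: plane(c,np.array(l,float)/1.5,z)
t=f([(402,74),(455,71),(457,134),(404,136)],.01); print('tile',np.round(t,3).tolist(),t.mean(0),np.linalg.norm(t-np.roll(t,1,0),axis=1))
im=c['img']; hsv=cv2.cvtColor(im,cv2.COLOR_RGB2HSV)
m=((hsv[...,0]<14)&(hsv[...,1]>150)&(hsv[...,2]>90)).astype(np.uint8); m[:, :200]=0;m[:,290:]=0
ys,xs=np.nonzero(m); r=cv2.minAreaRect(cv2.findContours(m,0,2)[0][0] if 0 else np.c_[xs,ys].astype(np.float32)); print(r)
hc=plane(c,[r[0]],.022)[0]; print('handle',hc)
bl=f([(371,249)],.022)[0]; print('blade top mid',bl, 'edges',f([(350,249),(393,248)],.022)); d=bl-hc; print('len',np.linalg.norm(d),'az',np.degrees(np.arctan2(d[1],d[0])))
print('guard top', f([(342,224),(584,210)],.126))
E
```

```text
tile [[0.543, 0.358, 0.01], [0.593, 0.356, 0.01], [0.591, 0.299, 0.01], [0.54, 0.302, 0.01]] [0.56707236 0.32888631 0.01      ] [0.05650434 0.04981953 0.05743744 0.05122672]
((245.5, 306.5), (47.0, 9.0), 90.0)
handle [ 0.46716358 -0.04938668  0.022     ]
blade top mid [0.49732425 0.19664801 0.022     ] edges [[0.47642468 0.19869252 0.022     ]
 [0.5193034  0.1955323  0.022     ]]
len 0.24787645244592196 az 83.01114647471874
guard top [[0.48366702 0.24002506 0.126     ]
 [0.67028984 0.23332847 0.126     ]]
```

```bash
python3 -m inch '[{"ax":0,"ay":0,"az":0,"x":-2.6,"y":25,"z":-27.5,"hand":-1},{"ax":0,"ay":0,"az":0,"x":-2.6,"y":25,"z":-27.5,"hand":-1},{"ax":0,"ay":0,"az":0,"x":-2.6,"y":25,"z":-27.5,"hand":-1},{"ax":0,"ay":0,"az":0,"x":-2.6,"y":25,"z":-27.5,"hand":-1},{"ax":0,"ay":0,"az":0,"x":-2.6,"y":25,"z":-27.5,"hand":-1}]'
python3 -m inch '[{"ax":0,"ay":0,"az":0,"x":-2.6,"y":25,"z":-27.5,"hand":-1},{"ax":0,"ay":0,"az":0,"x":-2.6,"y":25,"z":-27.5,"hand":-1},{"ax":0,"ay":0,"az":0,"x":-2.6,"y":25,"z":-27.5,"hand":-1},{"ax":0,"ay":0,"az":0,"x":-2.6,"y":25,"z":-27.5,"hand":-1},{"ax":0,"ay":0,"az":0,"x":-2.6,"y":25,"z":-27.5,"hand":-1}]'
python3 -m inch '[{"ax":0,"ay":0.027,"az":0,"x":0,"y":0,"z":0,"hand":-1},{"ax":0,"ay":0,"az":0,"x":0,"y":0,"z":0,"hand":-1}]'
python3 - <<'E'
from h import *
st(); c=cam('wrist'); save(c,'pics/w3.png')
im=c['img']; hsv=cv2.cvtColor(im,cv2.COLOR_RGB2HSV)
m=((hsv[...,0]<14)&(hsv[...,1]>150)&(hsv[...,2]>90)).astype(np.uint8)
cs=max(cv2.findContours(m,0,2)[0],key=cv2.contourArea); r=cv2.minAreaRect(cs); print(r)
b=plane(c,cv2.boxPoints(r),.022); print(np.round(b,4).tolist(),b.mean(0))
E
```

```text
time: 2.95
eef_pos: [0.4937, 0.0858, 0.2369]
tcp_rot: [0.706, -0.03, 0.031, -0.706]
contact_force: [0.4, 0.5, -0.1]
opening: 0.999
time: 3.37
eef_pos: [0.4686, -0.0501, 0.1121]
tcp_rot: [0.707, -0.03, 0.031, -0.706]
contact_force: [0.3, -0.1, -0.8]
opening: 0.997
time: 3.53
eef_pos: [0.4675, -0.0499, 0.111]
tcp_rot: [-0.706, 0.043, -0.04, 0.706]
contact_force: [0.2, -0.9, 0.8]
opening: 0.999
t 3.53 pos [ 0.4675 -0.0499  0.111 ] R [[0.993, -0.004, 0.118], [-0.118, 0.001, 0.993], [-0.004, -1.0, 0.001]] F [ 0.2 -0.9  0.8] op 0.999
((266.5, 251.5), (25.0, 11.0), 90.0)
[[0.4642, -0.0795, 0.022], [0.4723, -0.0805, 0.022], [0.4701, -0.1014, 0.022], [0.4617, -0.1004, 0.022]] [ 0.46705574 -0.09042174  0.022     ]
```

```bash
python3 -m inch '[{"ax":0,"ay":0,"az":0,"x":2,"y":30,"z":0,"hand":-1},{"ax":0,"ay":0,"az":0,"x":0,"y":30,"z":0,"hand":-1},{"ax":0,"ay":0,"az":0,"x":0,"y":24,"z":0,"hand":-1},{"ax":0,"ay":0,"az":0,"x":0,"y":12,"z":0,"hand":-1},{"ax":0,"ay":0,"az":0,"x":0,"y":0,"z":0,"hand":-1}]'
python3 -m inch '[{"ax":0,"ay":0,"az":0,"x":0,"y":0,"z":0,"hand":1},{"ax":0,"ay":0,"az":0,"x":0,"y":0,"z":0,"hand":1},{"ax":0,"ay":0,"az":0,"x":0,"y":0,"z":0,"hand":1},{"ax":0,"ay":0,"az":0,"x":0,"y":0,"z":0,"hand":1},{"ax":0,"ay":0,"az":0,"x":0,"y":0,"z":0,"hand":1}]' 100
python3 -m inch '[{"ax":0,"ay":0,"az":0,"x":0,"y":0,"z":0,"hand":1},{"ax":0,"ay":0,"az":0,"x":0,"y":0,"z":0,"hand":1},{"ax":0,"ay":0,"az":0,"x":0,"y":0,"z":0,"hand":1},{"ax":0,"ay":0,"az":0,"x":0,"y":0,"z":0,"hand":1}]'
```

```text
time: 4.0
eef_pos: [0.4697, -0.0479, 0.0149]
tcp_rot: [-0.706, 0.041, -0.039, 0.706]
contact_force: [-0.1, 0.3, -0.2]
opening: 0.999
time: 4.42
eef_pos: [0.4718, -0.0493, 0.0179]
tcp_rot: [0.706, -0.04, 0.042, -0.706]
contact_force: [-0.6, 0.4, -0.9]
opening: 0.297
time: 4.75
eef_pos: [0.4716, -0.0493, 0.0179]
tcp_rot: [0.706, -0.041, 0.041, -0.706]
contact_force: [-2.0, 0.0, 6.4]
opening: 0.183
```

```bash
python3 -m inch '[{"ax":0,"ay":0,"az":0,"x":0,"y":-15,"z":0,"hand":1},{"ax":0,"ay":0,"az":0,"x":0,"y":-20,"z":0,"hand":1},{"ax":0,"ay":-0.045,"az":0,"x":0,"y":0,"z":0,"hand":1},{"ax":0,"ay":-0.045,"az":0,"x":0,"y":0,"z":0,"hand":1},{"ax":0,"ay":0,"az":0,"x":15,"y":0,"z":0,"hand":1}]'
python3 -m inch '[{"ax":0,"ay":0,"az":0,"x":25,"y":0,"z":0,"hand":1},{"ax":0,"ay":0,"az":0,"x":25,"y":0,"z":0,"hand":1},{"ax":0,"ay":0,"az":0,"x":20,"y":0,"z":0,"hand":1},{"ax":0,"ay":0,"az":0,"x":5,"y":0,"z":0,"hand":1},{"ax":0,"ay":0,"az":0,"x":0,"y":0,"z":0,"hand":1}]'
python3 - <<'E'
from h import *
st(); c=cam('wrist'); np.save('w4.npy',c,allow_pickle=True); save(c,'pics/w4.png',k=1.5)
s=get_state(); M=R.from_quat(s['tcp_rot']).as_matrix(); p=np.array(s['eef_pos'])
b=p+.25*M[:,2]; print('blade exp',b, proj(c,[b])*1.5)
E
```

```text
time: 5.17
eef_pos: [0.4837, -0.049, 0.0512]
tcp_rot: [-0.707, 0.01, -0.008, 0.707]
contact_force: [-0.0, 0.3, -1.9]
opening: 0.183
time: 5.58
eef_pos: [0.5617, -0.0517, 0.0516]
tcp_rot: [0.707, -0.009, 0.009, -0.707]
contact_force: [-0.5, -0.2, -1.5]
opening: 0.187
t 5.58 pos [ 0.5617 -0.0517  0.0516] R [[1.0, 0.0, 0.026], [-0.026, -0.0, 1.0], [0.0, -1.0, -0.0]] F [-0.5 -0.2 -1.5] op 0.187
blade exp [0.56680796 0.19847978 0.05121498] [[ 385.03799165 -360.59979905]]
```

View pics/w4.png

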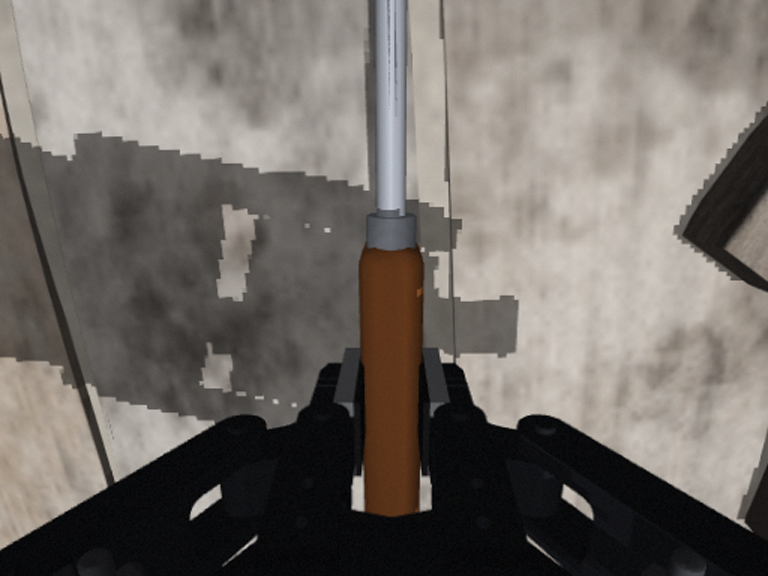

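```bash
python3 -m inch '[{"ax":0,"ay":0,"az":0,"x":-1,"y":0,"z":30,"hand":1},{"ax":0,"ay":0,"az":0,"x":-1,"y":0,"z":38,"hand":1},{"ax":0,"ay":0,"az":0,"x":0,"y":0,"z":38,"hand":1},{"ax":0,"ay":0,"az":0,"x":0,"y":0,"z":38,"hand":1},{"ax":0,"ay":0,"az":0,"x":0,"y":0,"z":30,"hand":1}]'
python3 -m inch '[{"ax":0,"ay":0,"az":0,"x":0,"y":0,"z":8,"hand":1},{"ax":0,"ay":0,"az":0,"x":0,"y":0,"z":0,"hand":1}]'
python3 - <<'E'
from h import *
st(); c=cam('side');b=cam('scene')
s=get_state(); M=R.from_quat(s['tcp_rot']).as_matrix(); p=np.array(s['eef_pos'])
q=p+.25*M[:,2]; print('blade exp',q)
a=cv2.resize(b['img'][105:235,70:215],None,fx=3.0,fy=3.0,interpolation=cv2.INTER_CUBIC)
e=cv2.resize(c['img'][205:335,185:310],None,fx=3.0,fy=3.0,interpolation=cv2.INTER_CUBIC)
cv2.imwrite('pics/g2.png',np.hstack([a,e])[...,::-1][:600,:800])
print(proj(b,[q-[0,0,.01]]),proj(c,[q-[0,0,.01]]))
E
```

```text
time: 6.05
eef_pos: [0.5612, 0.1244, 0.0512]
tcp_rot: [-0.707, 0.01, -0.008, 0.707]
contact_force: [1.0, -0.2, -1.0]
opening: 0.184
time: 6.22
eef_pos: [0.5619, 0.1322, 0.0512]
tcp_rot: [0.707, -0.009, 0.007, -0.707]
contact_force: [0.5, 0.2, -1.6]
opening: 0.188
t 6.22 pos [0.5619 0.1322 0.0512] R [[1.0, -0.002, 0.023], [-0.023, -0.0, 1.0], [-0.002, -1.0, -0.0]] F [ 0.5  0.2 -1.6] op 0.188
blade exp [0.56911662 0.37973307 0.05115611]
[[133.83008316 169.50401608]] [[250.10057397 282.57639189]]
```

View pics/g2.png

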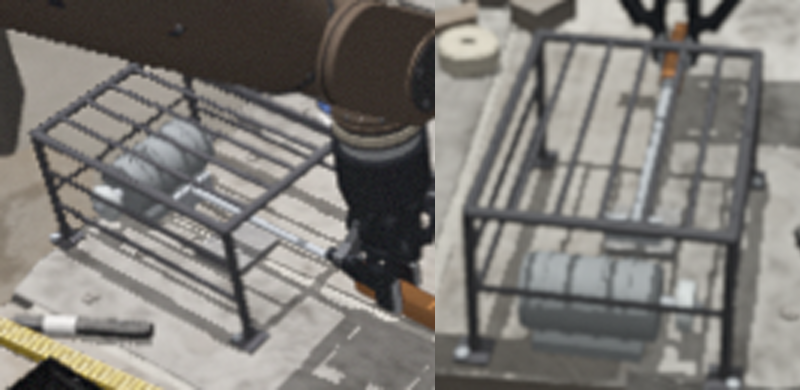

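```bash
python3 -m inch '[{"ax":0,"ay":0,"az":0,"x":0,"y":12,"z":0,"hand":1},{"ax":0,"ay":0,"az":0,"x":0,"y":12,"z":0,"hand":1},{"ax":0,"ay":0,"az":0,"x":0,"y":6,"z":0,"hand":1},{"ax":0,"ay":0,"az":0,"x":0,"y":3,"z":0,"hand":1},{"ax":0,"ay":0,"az":0,"x":0,"y":0,"z":0,"hand":1}]'
python3 -m inch '[{"ax":0,"ay":0,"az":0,"x":0,"y":0,"z":-8,"hand":1},{"ax":0,"ay":0,"az":0,"x":0,"y":0,"z":-8,"hand":1},{"ax":0,"ay":0,"az":0,"x":0,"y":0,"z":-10,"hand":1},{"ax":0,"ay":0,"az":0,"x":0,"y":0,"z":-15,"hand":1},{"ax":0,"ay":0,"az":0,"x":0,"y":0,"z":-15,"hand":1}]'
python3 -m inch '[{"ax":0,"ay":0,"az":0,"x":0,"y":0,"z":-15,"hand":1},{"ax":0,"ay":0,"az":0,"x":0,"y":0,"z":-15,"hand":1},{"ax":0,"ay":0,"az":0,"x":0,"y":0,"z":-15,"hand":1},{"ax":0,"ay":0,"az":0,"x":0,"y":0,"z":-15,"hand":1},{"ax":0,"ay":0,"az":0,"x":0,"y":0,"z":-15,"hand":1}]'
python3 - <<'E'
from h import *
st(); c=cam('side'); w=cam('wrist'); np.save('w5.npy',w,allow_pickle=True)
a=cv2.resize(w['img'],None,fx=.78,fy=.78); e=cv2.resize(c['img'][185:285,185:310],(375,300),interpolation=cv2.INTER_CUBIC)
cv2.imwrite('pics/g3.png',np.hstack([a[:300],e])[...,::-1])
E
```

```text
time: 6.73
eef_pos: [0.5631, 0.1294, 0.018]
tcp_rot: [0.707, -0.011, 0.009, -0.707]
contact_force: [-2.3, -0.5, 1.3]
opening: 0.185
time: 7.15
eef_pos: [0.5618, 0.0732, 0.0183]
tcp_rot: [-0.707, 0.01, -0.009, 0.707]
contact_force: [0.6, 0.9, -1.4]
opening: 0.185
time: 7.57
eef_pos: [0.5597, -0.0022, 0.0183]
tcp_rot: [-0.707, 0.01, -0.009, 0.707]
contact_force: [-0.3, 0.6, -0.9]
opening: 0.185
t 7.57 pos [ 0.5597 -0.0022  0.0183] R [[1.0, -0.001, 0.027], [-0.027, 0.0, 1.0], [-0.001, -1.0, 0.0]] F [-0.3  0.6 -0.9] op 0.185
```

View pics/g3.png

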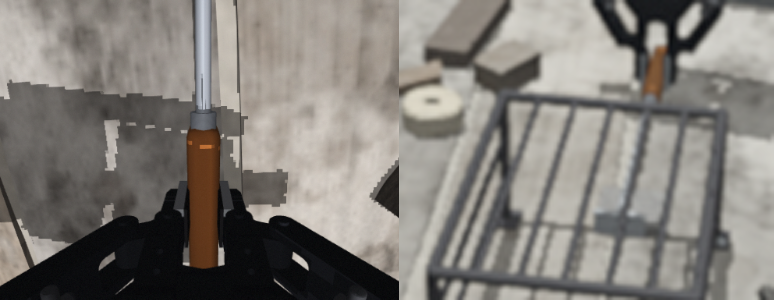

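The side view shows the tile lying against the blade, just inside the opening, so I'll keep drawing.

```bash
python3 -m inch '[{"ax":0,"ay":0,"az":0,"x":0,"y":0,"z":-15,"hand":1},{"ax":0,"ay":0,"az":0,"x":0,"y":0,"z":-15,"hand":1},{"ax":0,"ay":0,"az":0,"x":0,"y":0,"z":-15,"hand":1},{"ax":0,"ay":0,"az":0,"x":0,"y":0,"z":-15,"hand":1},{"ax":0,"ay":0,"az":0,"x":0,"y":0,"z":-12,"hand":1}]'
python3 -m inch '[{"ax":0,"ay":0,"az":0,"x":0,"y":0,"z":-8,"hand":1},{"ax":0,"ay":0,"az":0,"x":0,"y":0,"z":-4,"hand":1},{"ax":0,"ay":0,"az":0,"x":0,"y":0,"z":0,"hand":1}]'
python3 - <<'E'
from h import *
st(); c=cam('side'); b=cam('scene')
a=cv2.resize(b['img'][170:290,120:290],(400,282),interpolation=cv2.INTER_CUBIC); e=cv2.resize(c['img'][165:265,185:325],(400,282),interpolation=cv2.INTER_CUBIC)
cv2.imwrite('pics/g4.png',np.hstack([a,e])[...,::-1])
E
```

```text
time: 8.08
eef_pos: [0.558, -0.0731, 0.0185]
tcp_rot: [-0.707, 0.01, -0.009, 0.707]
contact_force: [0.9, 0.6, -1.3]
opening: 0.184
time: 8.33
eef_pos: [0.558, -0.0851, 0.0187]
tcp_rot: [0.707, -0.01, 0.01, -0.707]
contact_force: [0.2, 0.1, -1.5]
opening: 0.183
t 8.33 pos [ 0.558  -0.0851  0.0187] R [[1.0, 0.0, 0.027], [-0.027, -0.0, 1.0], [0.0, -1.0, -0.0]] F [ 0.2  0.1 -1.5] op 0.183
```

View pics/g4.png

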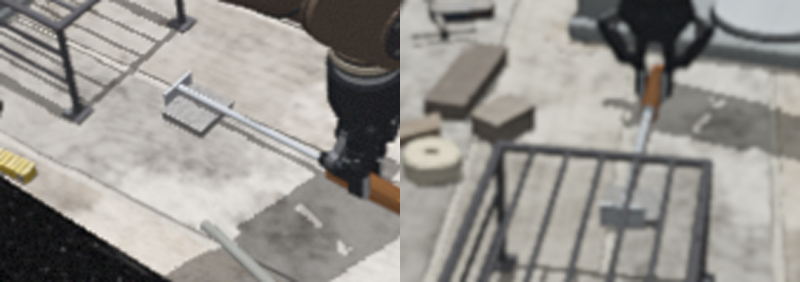

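```bash
python3 -m inch '[{"ax":0,"ay":0,"az":0,"x":0,"y":-15,"z":0,"hand":1},{"ax":0,"ay":0,"az":0,"x":0,"y":-20,"z":0,"hand":1},{"ax":0,"ay":0,"az":0,"x":-15,"y":0,"z":5,"hand":1},{"ax":0,"ay":0,"az":0,"x":-25,"y":0,"z":9,"hand":1},{"ax":0,"ay":0,"az":0,"x":-25,"y":0,"z":9,"hand":1}]'
python3 -m inch '[{"ax":0,"ay":0,"az":0,"x":-20,"y":0,"z":7,"hand":1},{"ax":0,"ay":0,"az":0,"x":-6,"y":0,"z":3,"hand":1},{"ax":0,"ay":0,"az":0,"x":0,"y":15,"z":0,"hand":1},{"ax":0,"ay":0,"az":0,"x":0,"y":13,"z":0,"hand":1},{"ax":0,"ay":0,"az":0,"x":0,"y":5,"z":0,"hand":1}]'
python3 -m inch '[{"ax":0,"ay":0,"az":0,"x":0,"y":2,"z":0,"hand":1},{"ax":0,"ay":0,"az":0,"x":0,"y":0,"z":0,"hand":1},{"ax":0,"ay":0,"az":0,"x":0,"y":0,"z":0,"hand":1}]'
```

```text
time: 8.85
eef_pos: [0.4938, -0.0593, 0.0544]
tcp_rot: [0.707, -0.009, 0.01, -0.707]
contact_force: [-0.6, -0.5, -1.5]
opening: 0.186
time: 9.27
eef_pos: [0.4676, -0.0486, 0.0197]
tcp_rot: [-0.707, 0.009, -0.009, 0.707]
contact_force: [-0.8, 0.3, -1.2]
opening: 0.184
time: 9.52
eef_pos: [0.4688, -0.0492, 0.0192]
tcp_rot: [0.707, -0.009, 0.01, -0.707]
contact_force: [-0.0, 0.2, -1.4]
opening: 0.178
```

```bash
python3 -m inch '[{"ax":0,"ay":0,"az":0,"x":0,"y":1.5,"z":0,"hand":1},{"ax":0,"ay":0,"az":0,"x":0,"y":0,"z":0,"hand":0.3},{"ax":0,"ay":0,"az":0,"x":0,"y":0,"z":0,"hand":-0.2},{"ax":0,"ay":0,"az":0,"x":0,"y":0,"z":0,"hand":-0.6},{"ax":0,"ay":0,"az":0,"x":0,"y":0,"z":0,"hand":-1}]'
python3 -m inch '[{"ax":0,"ay":0,"az":0,"x":0,"y":0,"z":0,"hand":-1},{"ax":0,"ay":0,"az":0,"x":0,"y":0,"z":0,"hand":-1},{"ax":0,"ay":0,"az":0,"x":0,"y":-20,"z":0,"hand":-1},{"ax":0,"ay":0,"az":0,"x":0,"y":-30,"z":0,"hand":-1},{"ax":0,"ay":0,"az":0,"x":12,"y":-26,"z":21,"hand":-1}]'
python3 -m inch '[{"ax":0,"ay":0,"az":0,"x":15,"y":-26,"z":26,"hand":-1},{"ax":0,"ay":0,"az":0,"x":15,"y":-26,"z":26,"hand":-1},{"ax":0,"ay":0,"az":0,"x":15,"y":-26,"z":26,"hand":-1},{"ax":0,"ay":0,"az":0,"x":15,"y":-26,"z":26,"hand":-1},{"ax":0,"ay":0,"az":0,"x":15,"y":0,"z":26,"hand":-1}]'
python3 -m inch '[{"ax":0,"ay":0,"az":0,"x":0,"y":0,"z":0,"hand":-1}]'
python3 - <<'E'
from h import *
st(); w=cam('wrist'); np.save('w6.npy',w,allow_pickle=True); save(w,'pics/w6.png',k=1.5)
E
```

```text
time: 9.93
eef_pos: [0.4683, -0.0492, 0.0176]
tcp_rot: [0.707, -0.009, 0.01, -0.707]
contact_force: [-0.8, 0.1, -0.2]
opening: 0.749
time: 10.35
eef_pos: [0.4789, -0.0297, 0.0934]
tcp_rot: [0.707, -0.012, 0.009, -0.707]
contact_force: [1.4, -0.2, 0.5]
opening: 0.995
time: 10.77
eef_pos: [0.5628, 0.101, 0.2043]
tcp_rot: [-0.707, 0.005, -0.013, 0.707]
contact_force: [0.5, 0.2, 0.7]
opening: 0.999
time: 10.85
eef_pos: [0.5621, 0.1032, 0.2004]
tcp_rot: [-0.706, 0.006, -0.011, 0.708]
contact_force: [-0.6, -0.5, -0.5]
opening: 1.003
t 10.85 pos [0.5621 0.1032 0.2004] R [[1.0, 0.007, 0.023], [-0.023, 0.002, 1.0], [0.007, -1.0, 0.002]] F [-0.6 -0.5 -0.5] op 1.003
```

View pics/w6.png

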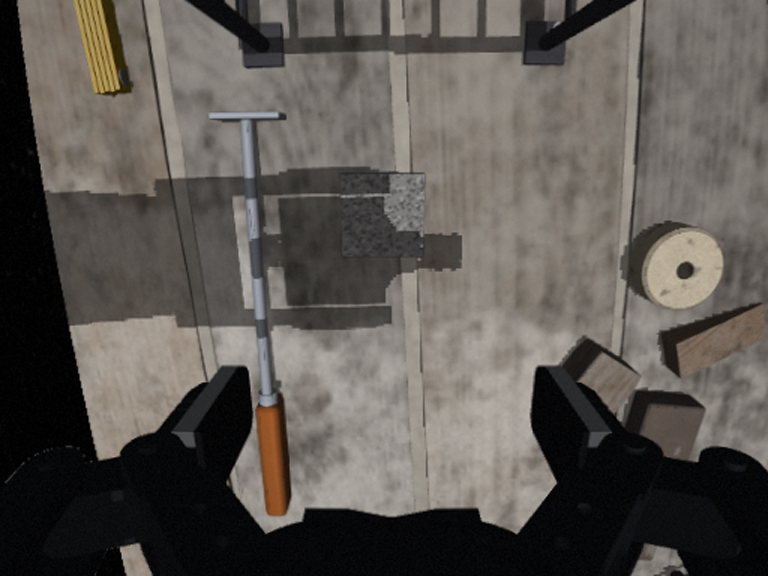

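The tile has corners at about (340,173), (425,172), (425,258) and (341,257). It is fully clear of the guard, and the hook lies flat at its place.

```bash
python3 - <<'E'
from h import *
c=np.load('w6.npy',allow_pickle=True).item()
t=plane(c,np.array([(340,173),(425,172),(425,258),(341,257)])/1.5,.01); print(np.round(t,4).tolist(),np.linalg.norm(t-np.roll(t,1,0),axis=1)); m=t.mean(0); print(m)
e=t[1]-t[0]+t[2]-t[3]; print('az',np.degrees(np.arctan2(e[1],e[0])))
st(); s=get_state(); M=R.from_quat(s['tcp_rot']).as_matrix(); print((m-s['eef_pos'])@M*1000)
E
```

```text
[[0.5319, 0.1591, 0.01], [0.5874, 0.1583, 0.01], [0.5871, 0.1007, 0.01], [0.5297, 0.1029, 0.01]] [0.05625642 0.05552811 0.05766257 0.05746873]
[0.55902013 0.13024934 0.01      ]
az -1.4951836986974179
t 10.9 pos [0.5601 0.1014 0.1984] R [[1.0, 0.002, 0.023], [-0.023, 0.0, 1.0], [0.002, -1.0, 0.0]] F [-0.5  0.6 -0.2] op 0.998
[ -2.16869744 188.38332519  28.74396275]
```

```bash
python3 -m inch '[{"ax":0,"ay":0,"az":0,"x":-2,"y":38,"z":15,"hand":-0.64},{"ax":0,"ay":0,"az":0,"x":0,"y":40,"z":14,"hand":-0.64},{"ax":0,"ay":0,"az":0,"x":0,"y":40,"z":0,"hand":-0.64},{"ax":0,"ay":0,"az":0,"x":0,"y":38,"z":0,"hand":-0.64},{"ax":0,"ay":0,"az":0,"x":0,"y":18,"z":0,"hand":-0.64}]'
python3 -m inch '[{"ax":0,"ay":0,"az":0,"x":0,"y":5,"z":0,"hand":-0.64},{"ax":0,"ay":0,"az":0,"x":0,"y":0,"z":0,"hand":-0.64}]'
python3 -m inch '[{"ax":0,"ay":0,"az":0,"x":0,"y":3,"z":0,"hand":-0.64},{"ax":0,"ay":0,"az":0,"x":0,"y":0,"z":0,"hand":-0.64}]'
```

```text
time: 11.32
eef_pos: [0.5525, 0.1274, 0.0176]
tcp_rot: [0.707, -0.013, 0.006, -0.707]
contact_force: [0.1, -0.6, 0.1]
opening: 0.82
time: 11.48
eef_pos: [0.5554, 0.1275, 0.0164]
tcp_rot: [0.707, -0.012, 0.008, -0.707]
contact_force: [-0.6, 0.8, 0.2]
opening: 0.815
time: 11.65
eef_pos: [0.559, 0.1281, 0.0175]
tcp_rot: [-0.707, 0.008, -0.011, 0.707]
contact_force: [1.0, 0.3, -1.1]
opening: 0.821
```

```bash
python3 -m inch '[{"ax":0,"ay":0,"az":0,"x":0,"y":3,"z":2,"hand":-0.64},{"ax":0,"ay":0,"az":0,"x":0,"y":0,"z":0,"hand":-0.64}]'
python3 -m inch '[{"ax":0,"ay":0,"az":0,"x":0,"y":3,"z":0,"hand":-0.64},{"ax":0,"ay":0,"az":0,"x":0,"y":0,"z":0,"hand":-0.64}]'
```

```text
time: 11.82
eef_pos: [0.5586, 0.1305, 0.0142]
tcp_rot: [-0.707, 0.009, -0.01, 0.707]
contact_force: [0.2, 0.4, -0.6]
opening: 0.818
time: 11.98
eef_pos: [0.5578, 0.1305, 0.0101]
tcp_rot: [0.707, -0.009, 0.009, -0.707]
contact_force: [-0.8, -0.6, -0.2]
opening: 0.815
```

```bash
python3 -m inch '[{"ax":0,"ay":0,"az":0,"x":0,"y":0,"z":0,"hand":-0.4},{"ax":0,"ay":0,"az":0,"x":0,"y":0,"z":0,"hand":-0.3},{"ax":0,"ay":0,"az":0,"x":0,"y":0,"z":0,"hand":-0.2},{"ax":0,"ay":0,"az":0,"x":0,"y":0,"z":0,"hand":0},{"ax":0,"ay":0,"az":0,"x":0,"y":0,"z":0,"hand":0}]' 50
python3 -m inch '[{"ax":0,"ay":0,"az":0,"x":0,"y":0,"z":0,"hand":0},{"ax":0,"ay":0,"az":0,"x":0,"y":0,"z":0,"hand":0}]'
```

```text
time: 12.4
eef_pos: [0.5582, 0.1304, 0.0105]
tcp_rot: [-0.707, 0.009, -0.01, 0.707]
contact_force: [-1.3, -0.2, 4.4]
opening: 0.637
time: 12.57
eef_pos: [0.5582, 0.1304, 0.0106]
tcp_rot: [-0.707, 0.009, -0.01, 0.707]
contact_force: [-1.3, -0.2, 5.2]
opening: 0.636
```

```bash
python3 -m inch '[{"ax":0,"ay":0,"az":0,"x":0,"y":-20,"z":0,"hand":0},{"ax":0,"ay":0,"az":0,"x":0,"y":-35,"z":0,"hand":0},{"ax":0,"ay":0,"az":0,"x":0,"y":-38,"z":0,"hand":0},{"ax":0,"ay":0,"az":0,"x":-6,"y":-15,"z":-25,"hand":0},{"ax":0,"ay":0,"az":0,"x":-9,"y":-10,"z":-35,"hand":0}]'
python3 -m inch '[{"ax":0,"ay":0,"az":0,"x":-10,"y":-15,"z":-36,"hand":0},{"ax":0,"ay":0,"az":0,"x":-10,"y":-15,"z":-36,"hand":0},{"ax":0,"ay":0,"az":0,"x":-10,"y":-15,"z":-36,"hand":0},{"ax":0,"ay":0,"az":0,"x":-10,"y":-15,"z":-36,"hand":0},{"ax":0,"ay":0,"az":0,"x":-10,"y":-15,"z":-36,"hand":0}]'
python3 -m inch '[{"ax":0,"ay":0,"az":0,"x":-10,"y":-5,"z":-36,"hand":0},{"ax":0,"ay":0,"az":0,"x":-10,"y":-5,"z":-36,"hand":0},{"ax":0,"ay":0,"az":0,"x":-10,"y":0,"z":-36,"hand":0},{"ax":0,"ay":0,"az":0,"x":-8,"y":0,"z":-20,"hand":0},{"ax":0,"ay":0,"az":0,"x":0,"y":0,"z":0,"hand":0}]'
python3 -m inch '[{"ax":0,"ay":0,"az":0,"x":0,"y":0,"z":0,"hand":0}]'
python3 - <<'E'
from h import *
st(); w=cam('wrist'); np.save('w7.npy',w,allow_pickle=True); save(w,'pics/w7.png',k=1.5)
E
```

```text
time: 12.98
eef_pos: [0.543, 0.0718, 0.1309]
tcp_rot: [-0.707, 0.006, -0.01, 0.707]
contact_force: [-0.1, -0.4, -0.4]
opening: 0.635
time: 13.4
eef_pos: [0.4849, -0.109, 0.2025]
tcp_rot: [-0.707, 0.01, -0.009, 0.707]
contact_force: [0.8, -0.7, -0.6]
opening: 0.632
time: 13.82
eef_pos: [0.4433, -0.2381, 0.2121]
tcp_rot: [0.707, -0.012, 0.011, -0.707]
contact_force: [0.4, 0.5, -1.4]
opening: 0.636
time: 13.9
eef_pos: [0.4441, -0.2353, 0.2118]
tcp_rot: [-0.706, 0.011, -0.01, 0.708]
contact_force: [-0.7, 0.2, -1.1]
opening: 0.633
t 13.9 pos [ 0.4441 -0.2353  0.2118] R [[1.0, -0.001, 0.029], [-0.029, 0.002, 1.0], [-0.001, -1.0, 0.002]] F [-0.7  0.2 -1.1] op 0.633
```

View pics/w7.png

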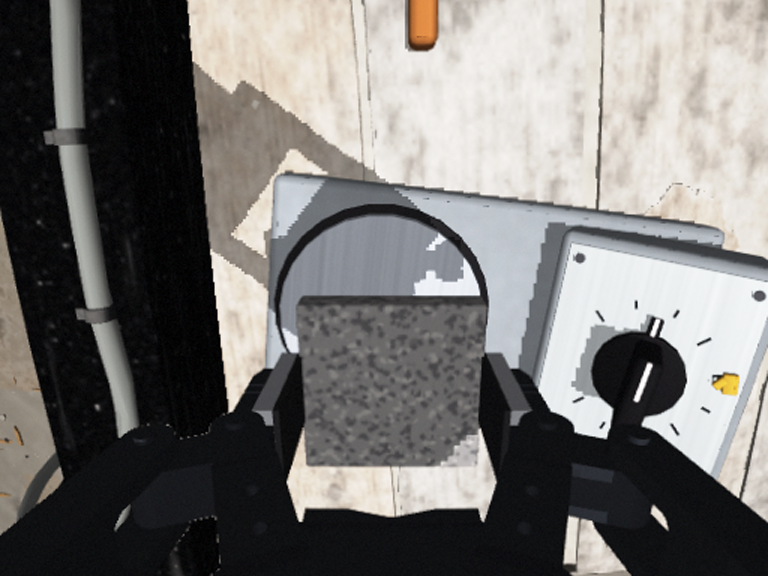

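The tile is held level with the lap plate behind it. The lap rim runs through (277,300), (380,206) and (488,300). On the dial, the skirt is at about (638,374), the pointer tip near (656,320) and the brass tab's inner tip near (713,384).

```bash
cat > dial.py <<'E'
from h import *
def pplane(c,uv,p0,n):
    o,v=ray(c,uv); return o+v*(((p0-o)@n)/(v@n))[:,None]
def frame(az):
    x=np.array([np.cos(az),np.sin(az),0]); y=np.array([-x[1],x[0],0]); z=np.array([0,0,1.])
    a=np.radians(28); return x,y,-np.sin(a)*x+np.cos(a)*z, np.cos(a)*x+np.sin(a)*z
E
python3 - <<'E'
from dial import *
c=np.load('w7.npy',allow_pickle=True).item(); im=c['img']
g=im.astype(int).sum(2)
# rim: radial scan of dark ring from approx centre (380/1.5,308/1.5)
inn=[];out=[]
for t in np.radians(np.arange(185,355,5)):
    r=np.arange(50,85,.25); P=np.c_[380/1.5+r*np.cos(t),308/1.5+r*np.sin(t)]
    v=cv2.remap(g.astype(np.float32),P[:,0].astype(np.float32)[None],P[:,1].astype(np.float32)[None],1)[0]
    k=np.nonzero(v<150)[0]
    if len(k)>3: inn.append(P[k[0]]);out.append(P[k[-1]])
from scipy.optimize import least_squares
for nm,L in(('in',inn),('out',out)):
    W=plane(c,L,.042)[:,:2]
    f=lambda q:np.hypot(*(W-q[:2]).T)-q[2]
    s=least_squares(f,[.43,-.27,.068],loss='soft_l1',f_scale=.001); print(nm,len(L),s.x,np.abs(s.fun).max())
    if nm=='in': lap=s.x[:2]
    f=lambda q:np.hypot(*(W-q[:2]).T)-.068
    s=least_squares(f,[.43,-.27],loss='soft_l1',f_scale=.001); print('fixed r',s.x)
e=plane(c,np.array([(330,176),(710,229)])/1.5,.03); d=e[1]-e[0]; az=np.arctan2(d[1],d[0]); print('az edge',np.degrees(az))
# panel left edge screws (top face): line along slope (580,258)-(759,295)
b=plane(c,np.array([(638,374)])/1.5,.095)[0][:2]-lap; print('az lap-dial',np.degrees(np.arctan2(b[1],b[0])))
hsv=cv2.cvtColor(im,cv2.COLOR_RGB2HSV); m=((hsv[...,0]>15)&(hsv[...,0]<35)&(hsv[...,1]>120)&(hsv[...,2]>120)); m[:,:460]=0
ys,xs=np.nonzero(m); print('brass',xs.min()*1.5,xs.max()*1.5,ys.min()*1.5,ys.max()*1.5, xs.mean()*1.5,ys.mean()*1.5)
x,y,n,u=frame(az); 
C=np.r_[lap,0]+.155*x+[0,0,.088]; print('C',C,'proj skirt ctr*1.5',proj(c,[C+.008*n])*1.5)
for nm,uv in dict(mark=(713,384),pointer=(656,320),brassc=(xs.mean()*1.5,ys.mean()*1.5)).items():
    p=pplane(c,np.array([uv])/1.5,C+.004*n,n)[0]-C; a=np.arctan2(-p@y,p@u); print(nm,'r',np.hypot(p@y,p@u),'ang',2.356+a)
cv2.imwrite('pics/d.png',cv2.resize(im[180:300,370:512],None,fx=5,fy=5,interpolation=cv2.INTER_CUBIC)[...,::-1])
E
```

```text
in 34 [ 0.43633888 -0.27065033  0.06738959] 0.00039426185392466007
fixed r [ 0.43635244 -0.27141117]
out 34 [ 0.43630931 -0.2677046   0.07007065] 0.0005058766086896843
fixed r [ 0.43628865 -0.26518507]
az edge -9.114161826396698
az lap-dial -8.495655098933879
brass 712.5 738.0 373.5 393.0 727.3371428571428 383.63142857142856
C [ 0.58938195 -0.29520266  0.088     ] proj skirt ctr*1.5 [[637.50042964 376.60024727]]
mark r 0.039183226429037696 ang 2.181764958671004
pointer r 0.03446979290965394 ang 0.8141806962825475
brassc r 0.046143727551892846 ang 2.153946349804936
```

```bash
python3 -m inch '[{"ax":0,"ay":0,"az":0,"x":-4,"y":30,"z":-18,"hand":0},{"ax":0,"ay":0,"az":0,"x":-3,"y":30,"z":-17.5,"hand":0},{"ax":0,"ay":0,"az":0,"x":0,"y":38,"z":0,"hand":0},{"ax":0,"ay":0,"az":0,"x":0,"y":30,"z":0,"hand":0},{"ax":0,"ay":0,"az":0,"x":0,"y":18,"z":0,"hand":0}]'
python3 -m inch '[{"ax":0,"ay":0,"az":0,"x":0,"y":7,"z":0,"hand":0},{"ax":0,"ay":0,"az":0,"x":0,"y":0,"z":0,"hand":0},{"ax":0,"ay":0,"az":0,"x":0,"y":0,"z":0,"hand":0}]'
python3 -m inch '[{"ax":0,"ay":0,"az":0,"x":0,"y":2,"z":0,"hand":0},{"ax":0,"ay":0,"az":0,"x":0,"y":0,"z":0,"hand":0}]'
```

```text
time: 14.37
eef_pos: [0.4355, -0.2669, 0.0626]
tcp_rot: [-0.705, 0.011, -0.007, 0.709]
contact_force: [-0.2, 0.3, -1.6]
opening: 0.635
time: 14.62
eef_pos: [0.4379, -0.2695, 0.0604]
tcp_rot: [0.707, -0.009, 0.009, -0.707]
contact_force: [0.1, 0.3, -0.6]
opening: 0.636
time: 14.78
eef_pos: [0.4382, -0.2706, 0.0596]
tcp_rot: [0.708, -0.008, 0.01, -0.706]
contact_force: [0.0, 0.8, -1.2]
opening: 0.633
```

```bash
python3 -m inch '[{"ax":0,"ay":0,"az":0,"x":-1.5,"y":3.5,"z":0,"hand":0},{"ax":0,"ay":0,"az":0,"x":0,"y":0,"z":0,"hand":0}]'
python3 -m inch '[{"ax":0,"ay":0,"az":0,"x":0,"y":2,"z":0,"hand":0},{"ax":0,"ay":0,"az":0,"x":0,"y":0,"z":0,"hand":0}]'
python3 -m inch '[{"ax":0,"ay":0,"az":0,"x":0,"y":1.5,"z":0,"hand":0},{"ax":0,"ay":0,"az":0,"x":0,"y":0,"z":0,"hand":0}]'
```

```text
time: 14.95
eef_pos: [0.4356, -0.2701, 0.0548]
tcp_rot: [0.707, -0.009, 0.01, -0.707]
contact_force: [-0.3, -0.5, -1.1]
opening: 0.63
time: 15.12
eef_pos: [0.4357, -0.2702, 0.0526]
tcp_rot: [0.707, -0.009, 0.01, -0.707]
contact_force: [0.6, -0.4, -0.8]
opening: 0.636
time: 15.28
eef_pos: [0.4357, -0.2703, 0.0525]
tcp_rot: [-0.707, 0.01, -0.009, 0.707]
contact_force: [-3.7, 2.7, 8.7]
opening: 0.64
```

```bash
python3 -m inch '[{"ax":0,"ay":0,"az":0,"x":0,"y":-0.5,"z":0,"hand":-0.6},{"ax":0,"ay":0,"az":0,"x":0,"y":0,"z":0,"hand":-0.8},{"ax":0,"ay":0,"az":0,"x":0,"y":0,"z":0,"hand":-0.9},{"ax":0,"ay":0,"az":0,"x":0,"y":-10,"z":0,"hand":-0.9},{"ax":0,"ay":0,"az":0,"x":0,"y":-30,"z":0,"hand":-0.9}]'
python3 -m inch '[{"ax":0,"ay":0,"az":0,"x":0,"y":-40,"z":0,"hand":-1},{"ax":0,"ay":0,"az":0,"x":0,"y":-40,"z":0,"hand":-1},{"ax":0,"ay":0,"az":0,"x":0,"y":-38,"z":0,"hand":-1},{"ax":0,"ay":0,"az":0,"x":30,"y":0,"z":-5,"hand":-1},{"ax":0,"ay":0,"az":0,"x":30,"y":0,"z":-5,"hand":-1}]'
python3 -m inch '[{"ax":0,"ay":0.124,"az":0,"x":28,"y":0,"z":-3,"hand":-1},{"ax":0,"ay":0,"az":-0.122,"x":0,"y":0,"z":0,"hand":-1},{"ax":0,"ay":0,"az":-0.122,"x":0,"y":0,"z":0,"hand":-1},{"ax":0,"ay":0,"az":-0.122,"x":0,"y":0,"z":0,"hand":-1},{"ax":0,"ay":0,"az":-0.122,"x":0,"y":0,"z":0,"hand":-1}]'
python3 -m inch '[{"ax":0,"ay":0,"az":0,"x":0,"y":0,"z":0,"hand":-1},{"ax":0,"ay":0,"az":0,"x":0,"y":0,"z":0,"hand":-1}]'
cat > meas.py <<'E'
from dial import *
def run(fn,az=np.radians(-8.8),lap=np.array([.4363,-.2708])):
    st(); c=cam('wrist'); np.save(fn+'.npy',c,allow_pickle=True); im=c['img']
    x,y,n,u=frame(az); C=np.r_[lap,0]+.155*x+[0,0,.088]
    # dark skirt -> centre
    # rectified panel image: 0.1 mm... 4 px/mm, +-60mm, panel offset 4 mm; up-slope is up
    g=np.arange(-50,50,.25)/1000; U,V=np.meshgrid(g,-g)
    P=(C+.004*n)+U[...,None]*(-y)+V[...,None]*u
    q=proj(c,P.reshape(-1,3)).reshape(400,400,2).astype(np.float32)
    rect=cv2.remap(im,q[...,0],q[...,1],cv2.INTER_CUBIC); cv2.imwrite('pics/'+fn+'.png',rect[...,::-1])
    s=get_state(); M=R.from_quat(s['tcp_rot']).as_matrix(); p=np.array(s['eef_pos'])
    print('axis err: tool y vs -n',np.round(M.T@(-n),3),'u in tool',np.round(M.T@u,3))
    print('to C+.024n (tool mm)',np.round((C+.024*n-p)@M*1000,1))
    hsv=cv2.cvtColor(rect,cv2.COLOR_RGB2HSV); m=(hsv[...,0]>15)&(hsv[...,0]<35)&(hsv[...,1]>120)&(hsv[...,2]>100)
    rr=np.hypot(U,V); th=np.arctan2(U,V); m&=(rr>.03)
    if m.any(): print('brass r',rr[m].min(),rr[m].max(),'ang mean',2.356+th[m].mean(),'inner',2.356+th[m&(rr<rr[m].min()+.004)].mean())
    return rect,rr,th
E
python3 - <<'E'
from meas import *
run('r1')
c=np.load('r1.npy',allow_pickle=True).item()
a=cv2.resize(c['img'],(512,384)); r=cv2.imread('pics/r1.png')[...,::-1]
o=np.zeros((400,800,3),np.uint8); o[:300,:400]=cv2.resize(c['img'],(400,300)); o[:,400:]=r; cv2.imwrite('pics/r1b.png',o[...,::-1])
E
```

```text
time: 15.7
eef_pos: [0.4328, -0.2675, 0.0877]
tcp_rot: [-0.705, 0.012, -0.007, 0.709]
contact_force: [0.1, 0.1, -0.9]
opening: 0.952
time: 16.12
eef_pos: [0.4972, -0.2831, 0.2156]
tcp_rot: [0.709, -0.007, 0.013, -0.705]
contact_force: [-0.3, 0.6, -0.9]
opening: 0.999
time: 16.53
eef_pos: [0.5238, -0.2857, 0.2105]
tcp_rot: [0.697, 0.121, 0.224, -0.67]
contact_force: [-0.0, 1.0, 1.0]
opening: 0.998
time: 16.7
eef_pos: [0.522, -0.285, 0.2089]
tcp_rot: [0.697, 0.117, 0.221, -0.672]
contact_force: [0.3, -0.1, -0.0]
opening: 0.998
t 16.7 pos [ 0.522  -0.285   0.2089] R [[0.875, 0.461, 0.151], [-0.134, -0.069, 0.989], [0.466, -0.885, 0.001]] F [ 0.3 -0.1 -0. ] op 0.998
axis err: tool y vs -n [ 0.002  1.    -0.001] u in tool [ 1.    -0.002 -0.003]
to C+.024n (tool mm) [  1.9 115.3   1.3]
brass r 0.03907124902021946 0.05142044826720203 ang mean 2.186593745309358 inner 2.205996686524521
```

View pics/r1b.png

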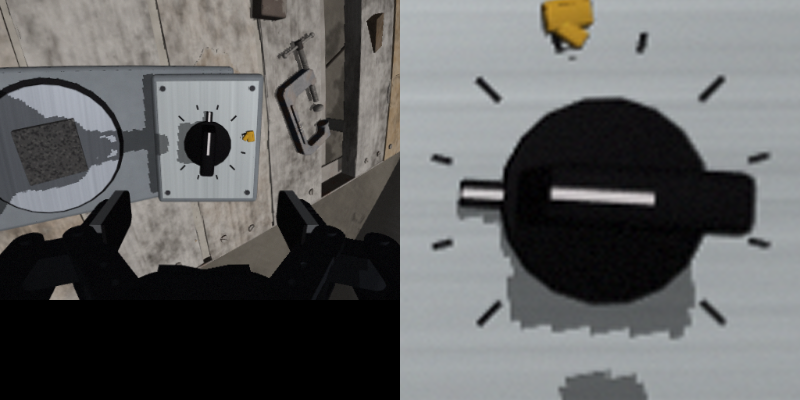

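```bash
python3 - <<'E'
import cv2,numpy as np
from meas import *
im=cv2.imread('pics/r1.png'); h=cv2.cvtColor(im,cv2.COLOR_BGR2HSV)
# symbols: B brass bright, b brass dark, # dark, . light
for y in range(0,66,2):
    s=''
    for x in range(130,206,1):
        H,S,V=h[y,x]; s+= 'B' if S>110 and V>150 else 'b' if S>70 and V>60 else '#' if V<90 else '+' if V<140 else '.'
    print(f'{y:3d}',s)
P=(im.max(2)>170)&(im.min(2)>150)
for x in range(50,110,6):
    col=im[170:215,x].max(1); print(x,[int(v) for v in col[::3]])
E
```

```text
0 ..................bbbbBBBBBBBBBBBBBBBBBBBBBBBBBBBBBBBBBBBBBb................
  2 ..............bBBBBBBBBBBBBBBBBBBBBBBBBBBBBBBBBBBBBBBBBBBBBBb+..............
  4 ...........++bbBBBBBBBBBBBBBBBbbbbbbbBBBBBBBBBBBBBBBBBBBBBBBb+..............
  6 ..........++bbbbBBBBBBBBBBBBBBBBBBBBBBBBBBBBBBBBBBBBBBBBBBBBB...............
  8 ..........++bbbbbBBBBBBBBBBBBBBBBBBBBBBBBBBBBBBBBBBBBBBBBBBBBb..............
 10 ..........++bbbbbBBBBBBBBBBBBBBBBBBBBBBBBBBBBBBBBBBBBBBBBBBBBb..............
 12 ..........++bbbbbBBBBBBBBBBBBBBBBBBBBBBBBBBBBBBBBBBBBBBBBBBBBBb.............
 14 ..........++bbbbbBBBBBBBBBBBBBBBBBBBBBBBBBBBBBBBBBBBBBBBBBBBBBb.............
 16 ..........++#bbbbbBBBBBBBBBBBBBBBBBBBBBBBBBBBBBBBBBBBBBBBBBBBBb.............
 18 ..........++#bbbbbbBBBBBBBBBBBBBBBBBBBBBBBBBBBBBBBBBBBBBBBBBBBB.............
 20 ..........++#bbbbbbBBBBBBBBBBBBBBBBBBBBBBBBBBBBBBBBBBBBBBBBBBBB.............
 22 ...........++#bbbbbbBBBBBBBBBBBBBBBBBBBBBBBBBBBBbbbbbbbbbbbbbbb.............
 24 ...........++#b#bbbbBBBBBBBBBBBBBBBBBBBBBBBBBBBbbbbbbbbbbbbbb++.............
 26 ...........++###bbbbbBBBBBBBBBBBBBBBBBBBBBBBB
[... 1581 characters left out ...]
71, 171, 171, 171, 172, 172, 173, 173, 173, 170, 166, 167, 167, 167]
56 [167, 169, 170, 173, 177, 179, 173, 167, 165, 165, 147, 131, 139, 138, 139]
62 [169, 170, 168, 134, 24, 7, 53, 116, 146, 75, 3, 5, 43, 93, 96]
68 [168, 171, 160, 105, 14, 34, 107, 187, 209, 117, 24, 11, 40, 83, 96]
74 [168, 170, 160, 109, 11, 31, 86, 180, 208, 135, 40, 8, 38, 81, 97]
80 [168, 170, 165, 126, 19, 27, 85, 183, 209, 144, 48, 6, 32, 70, 100]
86 [166, 168, 167, 126, 24, 21, 67, 172, 204, 155, 61, 6, 29, 62, 96]
92 [166, 168, 170, 138, 37, 24, 66, 169, 205, 174, 72, 1, 21, 55, 98]
98 [167, 168, 167, 135, 36, 17, 58, 163, 201, 187, 80, 0, 21, 52, 94]
104 [51, 39, 31, 26, 15, 8, 19, 62, 68, 49, 25, 11, 10, 9, 10]
```

Twelve pictures have been viewed, so from here I rely on numbers. In the rectified view the dial's skirt is centred, the pointer reads about 0.835 rad and the brass tip about 2.19 rad. The tile lies inside the lap circle. I'll pre-close the jaws so they miss the brass tab, then approach.

```bash
python3 -m inch '[{"ax":0,"ay":0,"az":0,"x":2,"y":0,"z":1.3,"hand":0.29},{"ax":0,"ay":0.05,"az":0,"x":0,"y":0,"z":0,"hand":0.29},{"ax":0,"ay":0,"az":0,"x":0,"y":25,"z":0,"hand":0.29},{"ax":0,"ay":0,"az":0,"x":0,"y":25,"z":0,"hand":0.29},{"ax":0,"ay":0,"az":0,"x":0,"y":15,"z":0,"hand":0.29}]' 40
python3 -m inch '[{"ax":0,"ay":0,"az":0,"x":0,"y":0,"z":0,"hand":0.29},{"ax":0,"ay":0,"az":0,"x":0,"y":0,"z":0,"hand":0.29}]'
python3 - <<'E'
from meas import *
run('r2')
E
```

```text
time: 17.17
eef_pos: [0.557, -0.289, 0.1524]
tcp_rot: [0.691, 0.102, 0.239, -0.674]
contact_force: [0.1, 0.2, -0.8]
opening: 0.362
time: 17.33
eef_pos: [0.5562, -0.2888, 0.1529]
tcp_rot: [0.691, 0.102, 0.239, -0.675]
contact_force: [-0.0, -0.3, 0.5]
opening: 0.356
t 17.33 pos [ 0.5562 -0.2888  0.1529] R [[0.865, 0.463, 0.192], [-0.181, -0.069, 0.981], [0.467, -0.884, 0.024]] F [-0.  -0.3  0.5] op 0.356
axis err: tool y vs -n [ 0.     1.    -0.001] u in tool [ 0.999 -0.     0.046]
to C+.024n (tool mm) [-1.3 50.1 -0.3]
brass r 0.03860861302870125 0.05117860881266704 ang mean 2.1826747440652112 inner 2.2040423603111043
```

```bash
python3 -m inch '[{"ax":0,"ay":0,"az":0,"x":-1,"y":15,"z":0,"hand":0.29},{"ax":0,"ay":0,"az":0,"x":0,"y":15,"z":0,"hand":0.29},{"ax":0,"ay":0,"az":0,"x":0,"y":12,"z":0,"hand":0.29},{"ax":0,"ay":0,"az":0,"x":0,"y":6,"z":0,"hand":0.29},{"ax":0,"ay":0,"az":0,"x":0,"y":0,"z":0,"hand":0.29}]'
python3 -m inch '[{"ax":0,"ay":0,"az":0,"x":0,"y":1,"z":0,"hand":0.5},{"ax":0,"ay":0,"az":0,"x":0,"y":0,"z":0,"hand":0.7},{"ax":0,"ay":0,"az":0,"x":0,"y":0,"z":0,"hand":0.9},{"ax":0,"ay":0,"az":0,"x":0,"y":0,"z":0,"hand":0.9}]'
```

```text
time: 17.8
eef_pos: [0.577, -0.2922, 0.1103]
tcp_rot: [0.691, 0.102, 0.239, -0.674]
contact_force: [0.2, -0.5, -0.3]
opening: 0.353
time: 18.13
eef_pos: [0.5775, -0.2927, 0.1106]
tcp_rot: [0.692, 0.103, 0.24, -0.674]
contact_force: [-1.4, 1.0, 2.7]
opening: 0.159
```

```bash
python3 -m inch '[{"ax":0,"ay":0.05,"az":0,"x":0,"y":0,"z":0,"hand":0.9},{"ax":0,"ay":0.1,"az":0,"x":0,"y":0,"z":0,"hand":0.9},{"ax":0,"ay":0.1,"az":0,"x":0,"y":0,"z":0,"hand":0.9},{"ax":0,"ay":0.1,"az":0,"x":0,"y":0,"z":0,"hand":0.9},{"ax":0,"ay":0.1,"az":0,"x":0,"y":0,"z":0,"hand":0.9}]'
python3 -m inch '[{"ax":0,"ay":0.1,"az":0,"x":0,"y":0,"z":0,"hand":0.9},{"ax":0,"ay":0.1,"az":0,"x":0,"y":0,"z":0,"hand":0.9},{"ax":0,"ay":0.1,"az":0,"x":0,"y":0,"z":0,"hand":0.9},{"ax":0,"ay":0.1,"az":0,"x":0,"y":0,"z":0,"hand":0.9},{"ax":0,"ay":0.1,"az":0,"x":0,"y":0,"z":0,"hand":0.9}]'
python3 -m inch '[{"ax":0,"ay":0.1,"az":0,"x":0,"y":0,"z":0,"hand":0.9},{"ax":0,"ay":0.1,"az":0,"x":0,"y":0,"z":0,"hand":0.9},{"ax":0,"ay":0.1,"az":0,"x":0,"y":0,"z":0,"hand":0.9},{"ax":0,"ay":0.1,"az":0,"x":0,"y":0,"z":0,"hand":0.9},{"ax":0,"ay":0,"az":0,"x":0,"y":0,"z":0,"hand":0.9}]'
python3 -m inch '[{"ax":0,"ay":0,"az":0,"x":0,"y":0,"z":0,"hand":0.9},{"ax":0,"ay":0,"az":0,"x":0,"y":0,"z":0,"hand":0.9}]'
python3 - <<'E'
from meas import *
run('r3')
E
```

```text
time: 18.55
eef_pos: [0.578, -0.2929, 0.1109]
tcp_rot: [-0.62, 0.051, -0.39, 0.679]
contact_force: [2.1, -0.3, 2.0]
opening: 0.153
time: 18.97
eef_pos: [0.5785, -0.2936, 0.1112]
tcp_rot: [-0.504, 0.217, -0.532, 0.645]
contact_force: [4.4, -2.6, 0.0]
opening: 0.153
time: 19.38
eef_pos: [0.5786, -0.2942, 0.1114]
tcp_rot: [0.389, -0.34, 0.622, -0.589]
contact_force: [3.8, -4.1, -0.5]
opening: 0.154
time: 19.55
eef_pos: [0.5786, -0.2942, 0.1114]
tcp_rot: [0.39, -0.339, 0.621, -0.589]
contact_force: [4.5, -3.1, -1.0]
opening: 0.16
t 19.55 pos [ 0.5786 -0.2942  0.1114] R [[-0.002, 0.467, 0.884], [-0.996, -0.075, 0.037], [0.084, -0.881, 0.466]] F [ 4.5 -3.1 -1. ] op 0.16
axis err: tool y vs -n [-0.004  1.    -0.004] u in tool [0.172 0.005 0.985]
to C+.024n (tool mm) [-1.6  1.7 -1.2]
brass r 0.03907124902021946 0.051856171281728855 ang mean 2.1901481467743333 inner 2.2132678015415728
```

```bash
cat > dump.py <<'E'
import cv2,numpy as np,sys
im=cv2.imread('pics/%s.png'%sys.argv[1]); h=cv2.cvtColor(im,cv2.COLOR_BGR2HSV)
for y in range(0,104,2):
    s=''
    for x in range(140,210):
        H,S,V=h[y,x]; s+= 'B' if S>110 and V>150 else 'b' if S>70 and V>60 else '#' if V<90 else '+' if V<140 else 'W' if V>195 else '.'
    print(f'{y:3d}',s)
E
python3 dump.py r3
```

```text
0 ....+bbbbbbbBBBBBBBBBBBBBBBBBBBBBBBBBBBBBbbbbbbBBbb+..................
  2 ....bBBBBBBBBBBBBBBBBBBBBBBbbBBBBbbbbBBBBbbbbBBBBbb++.................
  4 ...+bbBBBBBBBBBBBBbbbbBBBbbbbbBBBBBBBBBBBBBBBBBBBBbb+.................
  6 ..++bbbBBBbbbBBBBBbbbBBBBBBBBBBBBBBBBBBBBBBBBBBBBBbb+.................
  8 ...+bbbBBBBBBBBBBBBBBBBBBBBBBBBBBBBBBBBBBBBBBBBBBBbb++................
 10 ...+bbbBBBBBBBBBBBBBBBBBBBBBBBBBBBBBBBBBBBBBBBBBBBBbb+................
 12 ...++bbBBBBBBBBBBBBBBBBBBBBBBBBBBBBBBBBBBBBBBBBBBBBbb++...............
 14 ....+bbbBBBBBBBBBBBBBBBBBBBBBBBBBBBBBBBBBBBBBBBBBBBbbb+...............
 16 ....++bbBBBBBBBBBBBBBBBBBBBBBBBBBBBBBBBBBBBBBBBBBBBbbb+...............
 18 ....++bbbBBBBBBBBBBBBBBBBBBBBBBBBBBBBBBBBBBBBBBBBBBbbb++..............
 20 .....+bbbBBBBBBBBBBBBBBBBBBBBBBBBBBBBBBBBBBBBBBbbbBbbb++..............
 22 .....++bbbBBBBBBBBBBBBBBBBBBBBBBBBBbbbbbbbbbbbbbbbbbbb+...............
 24 .....++bbbbBBBBBBBBBBbBBBBBBBBBBBBBbbbbbbbbbbbbb+++++.................
 26 ......+bbbbbBBBBBBBBBBBBBBBBBBBBBBBBBbbbbbbb++........................
 28 .....+++bbbbbbbbbbbBBBBBBBBBBBBBBBBBBBBBBBBbbbb+
[... 2097 characters left out ...]
W..+#########+...........
 86 ............................+##########+.W.WWWW.+#########++..........
 88 ............................+###########.WWWWWW..+#########+..........
 90 ............................++##########+WWWWWW..+#########+..........
 92 .............................+##########+.WWWWWW.+#########++.........
 94 .............................+###########.WWWWWW..+#########+.........
 96 .............................+###########+.WWWWW..+############+++####
 98 .............................++###########.W.WWWW.+###################
100 ..............................+###########.WWWWWW.+###################
102 .........................++++#############+WW....++###################
```

The pointer (row 64, column 180, heading to about 177 at row 46) and the brass tip (column about 178) agree to roughly 0.01 rad. I'll release and back off.

```bash
python3 -m inch '[{"ax":0,"ay":0,"az":0,"x":0,"y":0,"z":0,"hand":0.5},{"ax":0,"ay":0,"az":0,"x":0,"y":0,"z":0,"hand":0.3},{"ax":0,"ay":0,"az":0,"x":0,"y":0,"z":0,"hand":0.3},{"ax":0,"ay":0,"az":0,"x":0,"y":-15,"z":0,"hand":0.3},{"ax":0,"ay":0,"az":0,"x":0,"y":-30,"z":0,"hand":0.3}]'
python3 -m inch '[{"ax":0,"ay":0,"az":0,"x":0,"y":-30,"z":0,"hand":0.3},{"ax":0,"ay":0,"az":0,"x":0,"y":-30,"z":0,"hand":0.3},{"ax":0,"ay":0,"az":0,"x":0,"y":-15,"z":0,"hand":0.3},{"ax":0,"ay":0,"az":0,"x":0,"y":0,"z":0,"hand":0.3},{"ax":0,"ay":0,"az":0,"x":0,"y":0,"z":0,"hand":0.3}]'
python3 - <<'E'
from meas import *
run('r4')
c=cam('scene'); im=c['img']
# tile on the plate: project lap rim, find dark tile blob inside
th=np.linspace(0,2*np.pi,60); L=np.array([.4363,-.2708,.042])
rim=proj(c,L+.066*np.c_[np.cos(th),np.sin(th),0*th]).astype(np.int32)
m=np.zeros(im.shape[:2],np.uint8); cv2.fillPoly(m,[rim],1)
g=cv2.cvtColor(im,cv2.COLOR_RGB2GRAY); b=((g<125)&(m>0)).astype(np.uint8)
k=max(cv2.findContours(b,0,2)[0],key=cv2.contourArea); r=cv2.minAreaRect(k)
print('tile blob corners rel lap mm',np.round((plane(c,cv2.boxPoints(r),.052)-L)*1000).tolist(),'area',cv2.contourArea(k))
mo=cv2.moments(k); print('centroid rel mm',np.round((plane(c,[(mo['m10']/mo['m00'],mo['m01']/mo['m00'])],.052)-L)*1000))
print('bystanders felt/block expected px', np.round(proj(c,[[.753,.081,.025],[.698,-.008,.03],[.753,-.098,.024]])*1.5))
E
python3 dump.py r4 | sed -n '18,45p'
```

```text
time: 20.02
eef_pos: [0.5545, -0.2872, 0.1451]
tcp_rot: [0.391, -0.345, 0.616, -0.59]
contact_force: [0.1, 0.3, -0.3]
opening: 0.352
time: 20.43
eef_pos: [0.5215, -0.2838, 0.2159]
tcp_rot: [0.39, -0.341, 0.619, -0.59]
contact_force: [0.0, 0.3, 0.2]
opening: 0.35
t 20.43 pos [ 0.5215 -0.2838  0.2159] R [[0.0, 0.465, 0.886], [-0.997, -0.071, 0.038], [0.081, -0.883, 0.463]] F [0.  0.3 0.2] op 0.35
axis err: tool y vs -n [0.002 1.    0.001] u in tool [ 0.172 -0.002  0.985]
to C+.024n (tool mm) [  1.2 120.    1.8]
brass r 0.03885630579455541 0.05166236541235796 ang mean 2.1857715645006 inner 2.209042341801662
tile blob corners rel lap mm [[-34.0, 27.0, 10.0], [29.0, 32.0, 10.0], [24.0, -31.0, 10.0], [-37.0, -33.0, 10.0]] area 680.5
centroid rel mm [[-6. -3. 10.]]
bystanders felt/block expected px [[391. 262.]
 [417. 295.]
 [478. 298.]]
 34 ............++####bbbbbbBBBBBBBBBBBBBBBBBBBBBBbbb+....................
 36 ............++#######bbbbbbbBBBBBBBBBBBBBBBBbbbb+++...................
 38 ............++#########bbbbbbbBBBBBBBBBBBBBbbbb+++....................
 40 .............++#########+++b
[... 1142 characters left out ...]
+#########+++............
 72 .........................++#########+.WWW...++#########+++............
 74 .........................++#########+..WW....++#########++............
 76 .........................++##########+.WWW...++#########++............
 78 ..........................++#########+..WW....+#########+++...........
 80 ..........................++#########+..WW....++########+++...........
 82 ...........................+##########+.WW....++#########++...........
 84 ...........................++#########+..WW....+#########+++..........
 86 ...........................++#########+..WW....+#########+++..........
 88 ............................+##########+.WWW...++#########++..........
```

```bash
python3 -c "
from plant import sign_off
print(sign_off())"
```

```text
the job is handed in; nothing more can be done
None
```

The job is done and handed in at about 20.5 s of robot time, and no limit was reported along the way.

- **Tile out and hook down:** I drew the tile fully out from under the guard with the hook. I then laid the hook flat again within a few millimetres of where it started, and the wrist picture afterwards showed both clear of the guard.
- **Tile on the plate:** I set the tile down at the middle of the lap plate, with contact felt at the expected height. The rough last check in the scene view put it 3 to 6 mm off centre; the margin to the rim is about 28 mm. That mask also took in some shadow, measuring about 63 mm for the 56 mm tile.
- **Dial:** I turned it about 1.35 rad clockwise. After release, the pointer line and the brass tip agreed to about 0.01 rad in the rectified wrist view.
- **Checks that disagreed:** The brass tip measured about 38.5 mm from the dial's axis where 36 mm is given. Its angle varied between 2.17 and 2.21 rad from one estimate to another, so I relied on comparing pointer and tip directly.
- **Bystanders:** The arm never went near the felt wheel, whetstone or wood block, but I took no closing measurement of them.

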